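# Zero the torque tester and open the push-and-turn cap

## Robot

A 6-joint arm with a two-finger parallel gripper is mounted at the origin on the work surface. World frame = base frame: x ahead of the robot, y to its left, z up, the work surface at z = 0. Lengths are in mm, angles in rad, forces in N, time in s.
With the tool pointing down it reaches from about 350 to 850 mm from the base axis. Payload 8.1 kg.
Tool frame: the origin (TCP) lies between the finger pads; the fingertips stand 25 mm ahead of it and the grasp point (between the pads) lies 6 mm ahead of it; z points along the fingers, y is the line along which they close (so a half turn about z gives the same grasp; the last joint's range is limited). The gripper opens to 85 mm and grips with 20 to 120 N. Pads are 22 mm wide; open, the fingers measure 114 mm over their backs; the gripper's body (76 mm by 85 mm) begins 54 mm behind the grasp point. The pads swing forward as they close: fully open they stand 13 mm farther back than shut.
Start: joints at [1.085, 0.13, 1.488, -0, 1.523, -0.085], TCP at [234.073, 552.463, 256.292] pointing down, gripper open.
Joint ranges: [-2.96, 2.96], [-0.89, 2.26], [0.02, 2.5], [-1.34, 4.48], [0, 2.73], [-2.66, 2.66]. Speed limits (rad/s): [2.39, 2.39, 2.79, 3.14, 3.14, 3.14].

## Interface

Orientations are given as a 3x3 rotation matrix whose columns are the frame's x, y, z axes.
In Python, from cell import * gives the robot as it stands. The module is installed in compiled form; this text tells all that it offers.
- The arm moves only by the tool move_arm, never from a script. Its argument "series" is a list that holds one entry, the list of rows, each a list of 7 numbers: the shift along the tool's x, y, z in mm, then the turn, a rotation vector about the tool's x, y, z in rad, then the opening, from -1 (shut) to 1 (fully open). A call has exactly 5 rows; each row shifts and turns the commanded pose from where the row before left it, along the tool's axes as they then stand; what a row does not reach is not made up. A row lasts 1/10 s, in which the tool goes at most 50 mm and 8.59 degrees, less where a joint would pass 70% of its speed; a pose out of reach is approached as far as the arm can. A call is refused whole if a number of a shift passes 50 or a number of a turn 0.15, either way. A call with a gripper value outside its range is refused whole. The fingers move at their own pace and stop on an object; "force" is the grip in N (left out, the last holds). Time passes only in rows, so rows that do not move let the fingers close, or fill a call up. It gives the time, the measured TCP pose, the force, the opening and the grip force at its end, in the units of the state.
- state(): the state, without advancing time (a new reading comes with each control period).
- get_image(name): name is "scene" or "top"; returns a dict with "image" (420x560x3 uint8, blue, green, red), "range_z" (420x560 float32, mm along the optical axis (not along the pixel's ray), 0 where there is no reading), "camera_matrix" (3x3 intrinsics, pixels), "rvec" (rotation vector, rad) and "tvec" (3), from world to camera coordinates, as OpenCV has them. Camera axes: x right, y down, z forward; pixel columns grow to the right and rows downward; lengths in mm; the calibration is good to about 2 mm. A picture is of the moment at which its call begins.
- sign_off(): hands the job in; it is judged then, once.
The state is a dict: "time": time; "qpos": joint angles; "qvel": joint speeds; "tau": joint torques, N m; "position": TCP position; "tcp_rot": TCP orientation; "ft_force": force on the tool from outside, world axes, zero at the start; "wrist_torque": the same for the moment, N m; "gripper_width": finger opening in mm; "grasp_force": force on a finger pad.
Only numpy, scipy, OpenCV 4.12 (cv2) and the standard library are available. Lean on these libraries where they do the work, as an engineer would, in place of code of your own. Each camera call takes 0.05 s, during which the arm holds its last target. There are 200 camera calls.

## Task

Take the stylus from its wooden stand, use it to push the small zero button sunk in the torque tester fully down, and stand the stylus back in its hole. Then open the bottle clamped on the tester: push its safety cap down, keep it down while you twist it counter-clockwise (seen from above) until it is free, and lift it off. Finish still holding the cap in the gripper, upright and straight above the bottle, its rim about 7 cm over the bottle's mouth; leave the tray of jars, the loose jar and the tape roll where they are.

Things in the scene. Friction and masses are not known exactly. Their poses are not given: they have to be found in the camera images.
- tester: Torque tester fixed to the table: grey box 230 (x) x 150 (y) x 50 mm, origin at the centre of its underside, z up. At x = +40 mm a round table (radius 58, top at z = 58 mm) carries an amber bottle (radius 32 mm), fixed between four rubber pegs (to z = 93 mm, out to 49 mm from its axis); its shoulder slopes in from z = 118 mm to the neck at z = 130 mm. At x = -65 mm is the zero button.
- button_hole (a point): Centre of the mouth of the button's recess, level with the tester's top face (50 mm above the table). The recess is square, 16 x 16 mm, sides along the tester's x and y, with a flat bright bezel; fingers do not fit in. The button's top lies 8 mm below this point.
- zero_button (a joint): Travel of the zero button (round, 12 mm across), in m: 0 up, 0.004 fully down. Spring: starts to move at 2.1 N, fully down at 4.9 N; it springs back.
- bottle_mouth (a point): Centre of the bottle's mouth (top of the neck), 152 mm above the table on the bottle's axis; its axes are the tester's. With the cap closed the cap's rim is 13.5 mm below this point and 8.5 mm above the foot of the neck.
- cap: White ribbed push-and-turn cap, loose, 54 mm across, 23 mm high, hollow, 30 g; may be gripped across any diameter. Origin at the centre of its lower rim, z up. Closed, the rim is 138.5 mm above the table, its x lies along the tester's x, and it can neither be lifted nor turned more than about 5 degrees: three lugs inside hook under tabs on the neck.
- cap_top (a point): Centre of the cap's flat top, 161.5 mm above the table when closed. To open: push the cap down at least 4 mm (stop at 7 mm), keep it down and turn it counter-clockwise seen from above. 45 to 77 degrees from closed it is free (60 is the middle, then an end stop) and lifts straight off; let up before 45 degrees it catches.
- seal (a joint): Travel of the sprung sealing plug in the bottle's mouth (under the cap), in m: 0 up, closed cap resting on it; it equals how far the cap is pushed down, 0.007 at the stop. Spring: starts at 5.4 N, 9 N at 4 mm, 10.8 N at 6 mm, 11.7 N at 7 mm.
- stand: Light wooden block 70 x 70 x 55 mm high, fixed to the table, with one upright square through hole 15 x 15 mm in its middle, sides along the block's x and y. Origin at the centre of its underside. It may be to the left or right of the tester.
- stylus: Stylus tool, loose, 104 mm long, 60 g, standing upright in the stand; origin at the tip's end, z up along the tool. Steel tip 6 mm across up to 14 mm, widening to a 10 mm shaft at 20 mm; black collar 26 mm across from 50 to 54 mm, which rests on the stand's top (tip then 5 mm above the table); above it, to 104 mm, a black grip 14 x 14 mm square, sides along its x and y.
- stylus_tip (a point): The end of the stylus's tip, at the stylus's origin.
- pack: Bystander: clear flat tray pack of 12 small jars, 142 x 108 x 42 mm high, loose, origin under its centre. To the other side of the tester from the stand.
- jar: Bystander: one small jar with black lid, 42 mm across, 44 mm high, loose, origin under its centre.
- tape: Bystander: brown ring of packing tape lying flat, 90 mm across, 48 mm high, loose, origin under its centre.
Things that resemble listed ones, but are neither listed nor needed, are in the scene too. Of the things like the cap, leave any that is black or green; of the rest the larger one is meant.

How it is judged:
By the outcome, as a careful person would: the job done as asked, in the order asked, and still so for the second after the job is handed in, while the arm keeps its last pose, push and grip.
It also fails if it takes over 54 s, if anything falls off the work surface, if the arm or the gripper's body presses on something with over 40 N, if the wrist force passes 120 N, or if a joint passes its speed limit or range.

## Working session

There is one attempt and no reset: what is moved stays moved. The work goes in short steps, Python scripts to look and compute and a tool call to move; the robot and the scene stay as the last step left them, time stands still between calls to the robot, and variables do not carry over. Pictures are saved under pics/ and viewed, at most 10 in all, crops included, and the job is handed in when it is done.

Besides the shell and the picture viewer there is one more tool, called as name([rows], argument=value, ...), one row to a line, values as JSON. move_arm: Moves the arm, as the interface text tells. Its arguments: {"type":"object","properties":{"series":{"type":"array"},"force":{"type":"number"}},"required":["series"]}

```bash
mkdir -p pics
cat > h.py <<'E'
import numpy as np, cv2
from cell import *
def cam(d):
    R=cv2.Rodrigues(np.array(d["rvec"],float))[0]; return d["camera_matrix"],R,np.array(d["tvec"],float).ravel()
def cast(d,uv,z):
    "pixel(s) to world on plane z"
    K,R,t=cam(d); uv=np.atleast_2d(uv).astype(float)
    r=(R.T@np.linalg.inv(K)@np.c_[uv,np.ones(len(uv))].T).T; o=-R.T@t
    return o+r*((z-o[2])/r[:,2])[:,None]
def cloud(d):
    "world point per pixel from range"
    K,R,t=cam(d); v,u=np.mgrid[:420,:560]
    p=np.stack([u,v,np.ones_like(u)],-1)@np.linalg.inv(K).T*d["range_z"][...,None]
    return (p-t)@R
E
python3 - <<'E'
from h import *
import pickle
s=get_image("scene");t=get_image("top");pickle.dump((s,t),open("a.pkl","wb"))
cv2.imwrite("pics/s.png",s["image"]);cv2.imwrite("pics/t.png",t["image"])
for d in(s,t):
    K,R,T=cam(d);print(K.tolist(),(-R.T@T).round(),R.round(2).tolist(),(d["range_z"]>0).mean())
st=state();print(st["time"],st["tcp_rot"],st["gripper_width"])
E
```

```text
[[495.3393065612519, 0.0, 273.3369862724752], [0.0, 495.3393065612519, 212.69389186754188], [0.0, 0.0, 1.0]] [1165. -768.  704.] [[0.81, 0.59, 0.0], [0.32, -0.43, -0.85], [-0.5, 0.68, -0.53]] 0.9715093537414966
[[420.5019768548941, 0.0, 283.27304328137603], [0.0, 420.5019768548941, 205.18058054520137], [0.0, 0.0, 1.0]] [ 511.   -6. 1001.] [[0.01, -1.0, -0.01], [-1.0, -0.01, -0.1], [0.1, 0.01, -1.0]] 0.996109693877551
0.1 [[-9.20745646e-01  3.90162685e-01 -7.31479845e-04]
 [ 3.90163355e-01  9.20744528e-01 -1.43912874e-03]
 [ 1.12011734e-04 -1.61046815e-03 -9.99998697e-01]] 85.31829793913991
```

View pics/s.png

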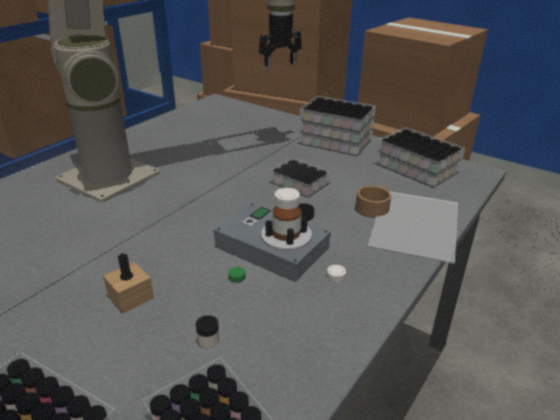

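View pics/t.png

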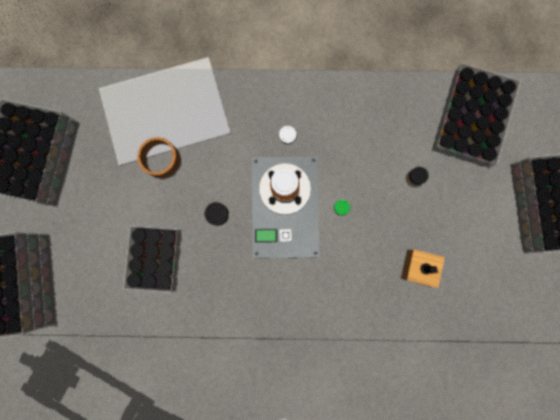

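The scene view shows the stylus in its stand at (125,270), with the top view at (427,269). The tester is at (272,238) and (286,207), with its bezel at top (286,236) beside the green display (265,236).

Things that could be taken for the cap:
- White cap on the bottle: scene (287,197), top (285,182). This is the larger white one, so I choose it.
- Small white cap on the table: (336,272), top (287,134).
- Green cap: (237,274).
- Black cap: (305,212).
- Black jar lid: (207,327).

The only thing resembling the stylus is the jar. Next I check a close crop and measure.

Run:
```python
from h import *
import pickle
s,t=pickle.load(open("a.pkl","rb"))
a=cv2.resize(s["image"][165:315,90:350],None,fx=3,fy=3,interpolation=3)[:, :780]
b=cv2.resize(t["image"][150:290,240:460],None,fx=3,fy=3,interpolation=3)
cv2.imwrite("pics/c.png",cv2.resize(a,(780,450)));cv2.imwrite("pics/d.png",b)
for n,d,rois in(("top",t,dict(tester=(250,150,322,262),stand=(400,240,450,295),cap=(265,160,305,205))),("scene",s,dict(tester=(210,200,335,275),stand=(100,245,160,310),cap=(268,180,305,240)))):
    P=cloud(d)
    for k,(x0,y0,x1,y1) in rois.items():
        p=P[y0:y1,x0:x1].reshape(-1,3); z=p[:,2]
        h,e=np.histogram(z,np.arange(-6,190,4)); 
        print(n,k,[(int(e[i]),int(c)) for i,c in enumerate(h) if c>15])
        lo,hi=dict(tester=(42,55),stand=(50,60),cap=(155,168))[k]
        q=p[(z>lo)&(z<hi)]
        if len(q)>10: 
            r=cv2.minAreaRect(q[:,:2].astype(np.float32));print("  ",len(q),q.mean(0).round(1),np.round(r[0],1),np.round(r[1],1),round(r[2],1),np.median(q[:,2]).round(1))
```

```text
top tester [(-6, 157), (-2, 1026), (2, 220), (30, 17), (42, 49), (46, 1894), (50, 2552), (54, 570), (58, 547), (62, 20), (90, 105), (94, 50), (114, 24), (118, 76), (122, 36), (158, 276), (162, 282)]
   4582 [584.1  -1.4  50.3] [ 6.032e+02 -5.000e-01] [230.6 150.4] 1.6 50.3
top stand [(-6, 134), (-2, 1122), (2, 285), (22, 20), (38, 16), (42, 17), (46, 20), (50, 186), (54, 658), (58, 79), (106, 31)]
   901 [ 468.1 -313.4   55.4] [ 468.2 -314.8] [71.2 70. ] 76.9 55.4
top cap [(46, 126), (50, 144), (54, 262), (58, 281), (90, 105), (94, 50), (114, 24), (118, 76), (122, 36), (158, 276), (162, 282)]
   572 [6.421e+02 5.000e-01 1.619e+02] [6.421e+02 4.000e-01] [53.2 53.1] 45.3 162.0
scene tester [(-2, 908), (2, 2179), (6, 178), (10, 144), (14, 224), (18, 303), (22, 230), (26, 241), (30, 172), (34, 138), (38, 172), (42, 166), (46, 202), (50, 1870), (54, 443), (58, 434), (62, 104), (66, 51), (70, 62), (74, 65), (78, 63), (82, 59), (86, 63), (90, 71), (94, 105), (98, 50), (102, 42), (106, 41), (110, 55), (114, 35), (118, 69), (122, 87), (126, 70), (130, 42), (142, 38), (146, 40), (150, 35), (15
[... 190 characters left out ...]
4, 64), (38, 76), (42, 67), (46, 65), (50, 80), (54, 528), (58, 185), (62, 26), (70, 18), (74, 17), (82, 16), (94, 18), (98, 16), (102, 21), (106, 18), (110, 28)]
   754 [ 473.6 -315.8   56.5] [ 467.9 -311.6] [71.7 76.5] 76.6 56.9
scene cap [(-2, 55), (2, 205), (6, 28), (10, 40), (14, 45), (18, 33), (22, 51), (26, 65), (30, 26), (34, 22), (38, 28), (50, 40), (58, 81), (62, 55), (66, 34), (70, 49), (74, 57), (78, 55), (82, 52), (86, 57), (90, 61), (94, 91), (98, 50), (102, 42), (106, 41), (110, 55), (114, 35), (118, 69), (122, 87), (126, 70), (130, 42), (142, 38), (146, 40), (150, 36), (154, 38), (158, 46), (162, 237), (166, 18)]
   329 [646.   -1.6 163. ] [643.4   2.5] [52.4 55.3] 34.6 163.9
```

View pics/c.png

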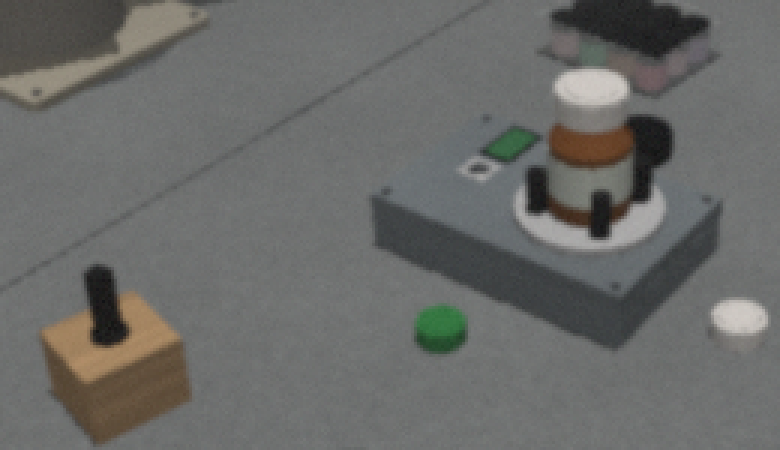

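View pics/d.png

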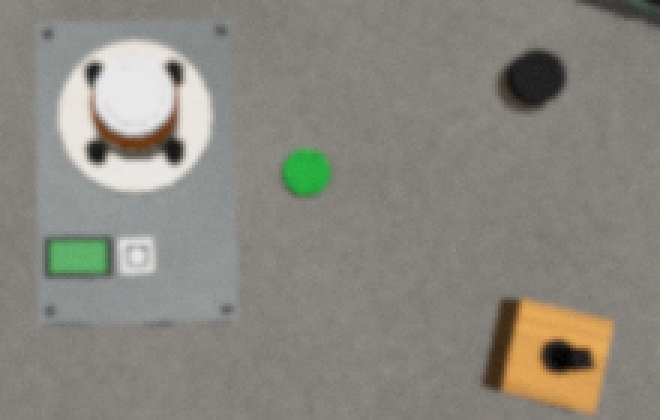

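The crops confirm the choice: the white cap is on the bottle, the stylus stands in the wooden stand, and the white bezel is at top (285,236). Next I refine the positions.

Run:
```python
from h import *
import pickle
s,t=pickle.load(open("a.pkl","rb"))
def mask_c(d,roi,f):
    x0,y0,x1,y1=roi; m=f(d["image"][y0:y1,x0:x1].astype(int)).astype(np.uint8)
    n,l,st,c=cv2.connectedComponentsWithStats(m); i=1+np.argmax(st[1:,4]); return c[i]+[x0,y0],st[i]
# bezel
for n,d,r in(("top",t,(278,226,296,246)),("scene",s,(238,212,257,230))):
    x0,y0,x1,y1=r;g=d["image"][y0:y1,x0:x1].min(2)
    m=(g>150).astype(np.uint8);c=cv2.findContours(m,0,2)[0];c=max(c,key=cv2.contourArea);c=c.reshape(-1,2)+[x0,y0]
    R=cv2.minAreaRect(cast(d,c,50)[:,:2].astype(np.float32));print("bezel",n,R)
# stylus top & grip from clouds
for n,d,r in(("top",t,(415,255,445,285)),("scene",s,(110,248,142,285))):
    P=cloud(d);x0,y0,x1,y1=r;p=P[y0:y1,x0:x1].reshape(-1,3);im=d["image"][y0:y1,x0:x1].reshape(-1,3)
    for lo,hi in((104,115),(70,104),(62,70)):
        k=(p[:,2]>lo)&(p[:,2]<hi);q=p[k]
        if k.sum()>4: print("grip",n,lo,k.sum(),q.mean(0).round(1),cv2.minAreaRect(q[:,:2].astype(np.float32)))
    k=(im.max(1)<60)&(p[:,2]>50)&(p[:,2]<64);q=p[k];print("collar",k.sum(),q.min(0).round(1),q.max(0).round(1))
# top-face of grip by black mask & cast
uv=np.argwhere(cloud(t)[255:285,415:445,2]>102)[:,::-1]+[415,255];print("topface cast",cast(t,uv.mean(0),109))
# rows to stylus
st=state();R=st["tcp_rot"];print("in tool", np.array(R).T@(np.array([468.2,-313.4,256])-st["position"]))
```

```text
bezel top ((539.419921875, -2.6646499633789062), (33.798099517822266, 29.381561279296875), 0.8930467963218689)
bezel scene ((542.6688232421875, -4.433716297149658), (4.106163501739502, 5.002025127410889), 66.69539642333984)
grip top 104 50 [ 468.4 -313.8  108.8] ((468.3419189453125, -314.2810363769531), (13.506043434143066, 13.860721588134766), 12.394617080688477)
grip top 70 42 [ 468.6 -309.5   87.5] ((469.9983825683594, -309.7428283691406), (9.330449104309082, 17.662250518798828), 64.17608642578125)
grip top 62 11 [ 468.6 -308.8   65.1] ((465.1580505371094, -309.6495056152344), (21.173267364501953, 9.73794174194336), 18.962711334228516)
collar 22 [ 460.9 -319.1   57.1] [ 476.3 -305.4   63.4]
grip scene 104 60 [ 469.  -312.7  109.1] ((467.8302307128906, -312.3209228515625), (17.612279891967773, 15.131367683410645), 17.050477981567383)
grip scene 70 134 [ 470.9 -313.9   86.8] ((471.2259216308594, -314.2355651855469), (18.836315155029297, 13.520118713378906), 55.40030288696289)
grip scene 62 41 [ 471.5 -313.9   65.3] ((472.43585205078125, -315.7323913574219), (23.08160400390625, 17.064298629760742), 60.10867691040039)
collar 38 [ 460.3 -324.    57.4] [ 481.1 -304.6   63.6]
topface cast [[ 468.59920066 -314.53498598  109.        ]]
in tool [-5.53423894e+02 -7.05459761e+02  4.38478783e-01]
```

move_arm([
  [[0, 0, 0, 0, 0, 0.14, 1], [0, 0, 0, 0, 0, 0.14, 1], [0, 0, 0, 0, 0, 0.14, 1], [0, 0, 0, 0, 0, 0.14, 1], [0, 0, 0, 0, 0, 0.14, 1]],
])

```text
time: 0.6
position: [233.9, 552.2, 255.6]
tcp_rot: [[-0.448, 0.894, -0.001], [0.894, 0.448, -0.001], [-0.001, -0.001, -1.0]]
ft_force: [0.3, -0.4, -0.3]
gripper_width: 85.8
grasp_force: 0.0
```

move_arm([
  [[0, 0, 0, 0, 0, 0.14, 1], [0, 0, 0, 0, 0, 0.14, 1], [0, 0, 0, 0, 0, 0.14, 1], [0, 0, 0, 0, 0, 0.14, 1], [0, 0, 0, 0, 0, 0.14, 1]],
])

```text
time: 1.1
position: [233.9, 552.2, 255.7]
tcp_rot: [[0.234, 0.972, -0.0], [0.972, -0.234, -0.001], [-0.001, -0.0, -1.0]]
ft_force: [-0.1, -0.3, -0.4]
gripper_width: 85.4
grasp_force: 0.0
```

Run:
```python
from h import *
import pickle
s,t=pickle.load(open("a.pkl","rb"))
for n,d,r in(("top",t,(415,255,445,285)),("scene",s,(110,248,142,285))):
    x0,y0,x1,y1=r;P=cloud(d)[y0:y1,x0:x1].reshape(-1,3)
    for lo in (103,105,106.5):
        q=P[(P[:,2]>lo)&(P[:,2]<116)][:,:2];z=(q-q.mean(0))@[1,1j]
        m=(z**4).sum();print(n,lo,len(q),np.degrees((np.angle(-m))/4).round(1),abs(m)/(abs(z)**4).sum())
```

```text
top 103 50 12.6 0.3725292906798828
top 105 50 12.6 0.3725292906798828
top 106.5 43 13.2 0.2830857477610895
scene 103 63 16.0 0.33924578908761427
scene 105 54 18.1 0.33925458708970707
scene 106.5 45 17.4 0.31607433350226777
```

move_arm([
  [[-39.4, 21.5, 0, 0, 0, 0, 1], [-39.4, 21.5, 0, 0, 0, 0, 1], [-39.4, 21.5, 0, 0, 0, 0, 1], [-39.4, 21.5, 0, 0, 0, 0, 1], [-39.4, 21.5, 0, 0, 0, 0, 1]],
])

```text
time: 1.6
position: [293.7, 334.4, 255.7]
tcp_rot: [[0.227, 0.974, -0.0], [0.974, -0.227, -0.001], [-0.001, -0.0, -1.0]]
ft_force: [1.1, -0.3, 0.8]
gripper_width: 85.5
grasp_force: 0.0
```

move_arm([
  [[-39.4, 21.5, 0, 0, 0, 0, 1], [-39.4, 21.5, 0, 0, 0, 0, 1], [-39.4, 21.5, 0, 0, 0, 0, 1], [-39.4, 21.5, 0, 0, 0, 0, 1], [-39.4, 21.5, 0, 0, 0, 0, 1]],
])

```text
time: 2.1
position: [353.4, 118.1, 256.1]
tcp_rot: [[0.228, 0.974, 0.0], [0.974, -0.228, 0.0], [0.0, 0.0, -1.0]]
ft_force: [1.2, 0.1, 0.0]
gripper_width: 85.2
grasp_force: 0.0
```

move_arm([
  [[-39.4, 21.5, 0, 0, 0, 0, 1], [-39.4, 21.5, 0, 0, 0, 0, 1], [-39.4, 21.5, 0, 0, 0, 0, 1], [-39.4, 21.5, 0, 0, 0, 0, 1], [-39.4, 21.5, 0, 0, 0, 0, 1]],
])

```text
time: 2.6
position: [413.3, -98.4, 256.1]
tcp_rot: [[0.228, 0.974, 0.0], [0.974, -0.228, 0.0], [0.0, 0.0, -1.0]]
ft_force: [1.0, -0.2, 0.4]
gripper_width: 85.2
grasp_force: 0.0
```

move_arm([
  [[-39.4, 21.5, 0, 0, 0, 0, 1], [-39.4, 21.5, 0, 0, 0, 0, 1], [-39.4, 21.5, 0, 0, 0, 0, 1], [-39.4, 21.5, 0, 0, 0, 0, 1], [-39.4, 21.5, 0, 0, 0, 0, 1]],
])

```text
time: 3.1
position: [473.1, -314.6, 255.7]
tcp_rot: [[0.228, 0.974, -0.0], [0.974, -0.228, 0.001], [0.0, -0.001, -1.0]]
ft_force: [0.4, 0.2, 0.2]
gripper_width: 85.5
grasp_force: 0.0
```

move_arm([
  [[-0.7, -4.6, 0, 0, 0, 0, 1], [0, 0, 0, 0, 0, -0.123, 1], [0, 0, 0, 0, 0, -0.123, 1], [0, 0, 0, 0, 0, -0.123, 1], [0, 0, 0, 0, 0, -0.123, 1]],
])

```text
time: 3.6
position: [468.1, -311.8, 256.0]
tcp_rot: [[-0.264, 0.964, -0.001], [0.964, 0.264, 0.001], [0.001, -0.0, -1.0]]
ft_force: [-0.8, -0.6, 0.1]
gripper_width: 85.4
grasp_force: 0.0
```

move_arm([
  [[0, 0, 20, 0, 0, 0, 1], [0, 0, 20, 0, 0, 0, 1], [0, 0, 20, 0, 0, 0, 1], [0, 0, 0, 0, 0, 0, 1], [0, 0, 0, 0, 0, 0, 1]],
])

```text
time: 4.1
position: [468.2, -311.8, 196.3]
tcp_rot: [[-0.259, 0.966, -0.001], [0.966, 0.259, 0.001], [0.001, -0.001, -1.0]]
ft_force: [0.3, 0.4, 0.3]
gripper_width: 85.4
grasp_force: 0.0
```

move_arm([
  [[-2.4, -0.3, 20, 0, 0, 0, 1], [0, 0, 24, 0, 0, 0, 1], [0, 0, 24, 0, 0, 0, 1], [0, 0, 24, 0, 0, 0, 1], [0, 0, 12, 0, 0, 0, 1]],
])

```text
time: 4.6
position: [468.6, -314.5, 91.6]
tcp_rot: [[-0.259, 0.966, -0.001], [0.966, 0.259, 0.001], [0.001, -0.0, -1.0]]
ft_force: [0.5, 0.4, -0.3]
gripper_width: 85.6
grasp_force: 0.0
```

move_arm([
  [[0, 0, 0, 0, 0, 0, -1], [0, 0, 0, 0, 0, 0, -1], [0, 0, 0, 0, 0, 0, -1], [0, 0, 0, 0, 0, 0, -1], [0, 0, 0, 0, 0, 0, -1]],
], force=30)

```text
time: 5.1
position: [469.3, -315.3, 93.4]
tcp_rot: [[-0.259, 0.966, 0.001], [0.966, 0.259, -0.001], [-0.001, 0.001, -1.0]]
ft_force: [0.8, 0.9, 10.3]
gripper_width: 13.5
grasp_force: 31.3
```

move_arm([
  [[0, 0, 0, 0, 0, 0, -1], [0, 0, 0, 0, 0, 0, -1], [0, 0, 0, 0, 0, 0, -1], [0, 0, 0, 0, 0, 0, -1], [0, 0, 0, 0, 0, 0, -1]],
], force=30)

```text
time: 5.6
position: [469.4, -315.3, 93.4]
tcp_rot: [[-0.259, 0.966, 0.001], [0.966, 0.259, -0.001], [-0.001, 0.001, -1.0]]
ft_force: [-1.2, 0.5, 7.1]
gripper_width: 13.1
grasp_force: 30.4
```

move_arm([
  [[0, 0, -10, 0, 0, 0, -1], [0, 0, -20, 0, 0, 0, -1], [0, 0, -25, 0, 0, 0, -1], [0, 0, -25, 0, 0, 0, -1], [0, 0, -20, 0, 0, 0, -1]],
], force=40)

```text
time: 6.1
position: [468.9, -315.0, 194.4]
tcp_rot: [[-0.259, 0.966, 0.001], [0.966, 0.259, -0.001], [-0.001, 0.001, -1.0]]
ft_force: [0.1, -0.7, -0.0]
gripper_width: 13.1
grasp_force: 38.9
```

Run:
```python
from h import *
s=get_image("scene");st=state();K,R,t=cam(s)
p=np.array(st["position"]);print(p,st["gripper_width"],st["grasp_force"],np.array(st["tcp_rot"]).round(4).tolist())
for dz in(88.4,38,):
    uv=cv2.projectPoints((p-[0,0,dz])[None],s["rvec"],s["tvec"],K,None)[0].ravel();print(dz,uv)
u,v=uv.astype(int)
cv2.imwrite("pics/e.png",cv2.resize(s["image"][v-60:v+60,u-50:u+50],None,fx=5,fy=5,interpolation=3));print(u-50,v-60)
P=cloud(s)
for r in range(v-10,v+35,2):
    seg=P[r,u-30:u+30];k=np.where((abs(seg[:,0]-p[0])<30)&(abs(seg[:,1]-p[1])<30)&(seg[:,2]>60))[0]
    if len(k):print(r,k.min()+u-30,k.max()+u-30,seg[k].mean(0).round(1))
```

```text
[ 470.28874134 -316.04649331  198.1652051 ] 13.723589627401614 38.93597602844238 [[-0.259, 0.9659, 0.0047], [0.9659, 0.2591, -0.0038], [-0.0049, 0.0035, -1.0]]
88.4 [121.46463409 257.19065737]
38 [117.20865876 236.12093396]
67 176
226 106 126 [ 474.8 -317.3  185.8]
228 107 125 [ 475.1 -318.3  182. ]
230 107 124 [ 473.1 -318.9  177. ]
232 113 125 [ 474.3 -313.   169.6]
234 112 125 [ 471.3 -313.   163.8]
236 112 124 [ 473.3 -316.3  161.8]
238 113 121 [ 474.6 -320.1  159.9]
240 117 122 [ 470.  -312.6  149. ]
242 118 122 [ 470.  -312.4  144.2]
244 118 122 [ 470.2 -313.4  140. ]
246 118 123 [ 469.7 -312.9  134.8]
248 119 123 [ 469.3 -312.4  129.5]
250 120 123 [ 470.8 -313.1  125.8]
252 121 123 [ 468.3 -311.3  118.7]
254 121 123 [ 467.7 -311.8  113.8]
256 122 123 [ 470.5 -313.4  111.1]
```

View pics/e.png

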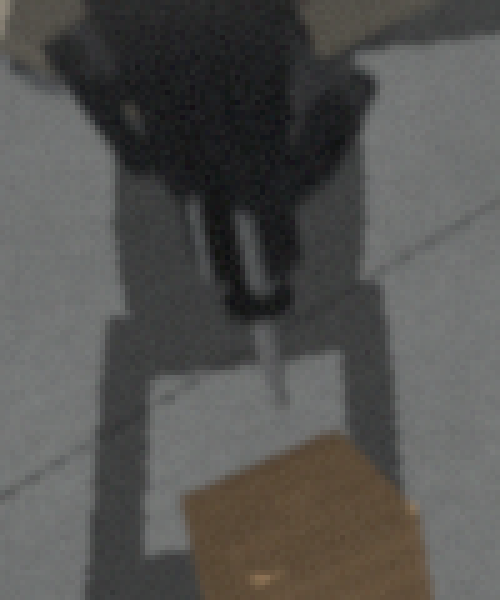

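The picture shows the stylus held upright, tip at about (124,257), collar just under the fingers at (118,236). I carry it over to the button.

move_arm([
  [[28.4, 14.8, 0, 0, 0, 0, -1], [28.4, 14.8, 0, 0, 0, 0, -1], [28.4, 14.8, 0, 0, 0, 0, -1], [28.4, 14.8, 0, 0, 0, 0, -1], [28.4, 14.8, 0, 0, 0, 0, -1]],
])

```text
time: 6.65
position: [503.4, -157.2, 192.2]
tcp_rot: [[-0.259, 0.966, -0.0], [0.966, 0.259, 0.0], [0.0, -0.0, -1.0]]
ft_force: [0.6, 0.2, -0.2]
gripper_width: 13.1
grasp_force: 39.0
```

move_arm([
  [[28.4, 14.8, 0, 0, 0, 0, -1], [28.4, 14.8, 0, 0, 0, 0, -1], [28.4, 14.8, 0, 0, 0, 0, -1], [28.4, 14.8, 0, 0, 0, 0, -1], [28.4, 14.8, 0, 0, 0, 0, -1]],
])

```text
time: 7.15
position: [538.1, -0.9, 192.2]
tcp_rot: [[-0.259, 0.966, -0.0], [0.966, 0.259, -0.0], [0.0, -0.0, -1.0]]
ft_force: [0.3, -0.4, -0.6]
gripper_width: 13.4
grasp_force: 39.0
```

move_arm([
  [[0, 0, 10, 0, 0, 0, -1], [0, 0, 10, 0, 0, 0, -1], [0, 0, 5, 0, 0, 0, -1], [0, 0, 0, 0, 0, 0, -1], [0, 0, 0, 0, 0, 0, -1]],
])

```text
time: 7.65
position: [537.9, -3.1, 167.1]
tcp_rot: [[-0.258, 0.966, -0.001], [0.966, 0.258, -0.0], [0.0, -0.001, -1.0]]
ft_force: [0.6, -0.4, -0.2]
gripper_width: 13.4
grasp_force: 39.0
```

```bash
cat > look.py <<'E'
from h import *
import sys
s=get_image("scene");st=state();K,R,t=cam(s)
p=np.array(st["position"]);print(p,st["gripper_width"],st["grasp_force"],st["ft_force"],np.array(st["tcp_rot"]).round(4).tolist())
for q in((p-[0,0,88.4]),np.array([538.8,-2.5,50])): print(cv2.projectPoints(q[None],s["rvec"],s["tvec"],K,None)[0].ravel())
cv2.imwrite(sys.argv[1],cv2.resize(s["image"][160:260,190:310],None,fx=6,fy=6,interpolation=3))
P=cloud(s)
for r in range(185,230,2):
    seg=P[r,225:275];k=np.where((abs(seg[:,0]-p[0])<14)&(abs(seg[:,1]-p[1])<14)&(seg[:,2]>58))[0]
    if len(k):print(r,k.min()+225,k.max()+225,seg[k].mean(0).round(1))
E
python3 look.py pics/f.png
```

```text
[538.20501504  -3.03145136 167.4869367 ] 13.55234059111987 39.041191935539246 [ 0.62023514 -0.49324758 -0.83923151] [[-0.2577, 0.9662, 0.0001], [0.9662, 0.2577, -0.0001], [-0.0001, 0.0001, -1.0]]
[248.34611378 212.58152484]
[248.97217668 222.8495552 ]
185 242 252 [540.8  -8.2 156.6]
187 242 252 [540.5  -8.1 151.3]
189 245 252 [542.   -6.  145.6]
191 243 253 [538.7  -2.7 137.7]
193 243 253 [541.8  -6.7 135.3]
195 246 250 [543.2  -8.6 131.4]
197 247 250 [539.4  -2.4 121.8]
199 247 250 [538.1  -0.9 115.3]
201 247 250 [538.8  -2.  110.7]
203 247 250 [538.2  -1.5 104.8]
205 247 249 [536.3  -1.2  98.4]
207 248 249 [ 5.371e+02 -5.000e-01  9.290e+01]
209 248 249 [5.361e+02 4.000e-01 8.650e+01]
211 248 249 [535.8   0.7  80.7]
```

View pics/f.png

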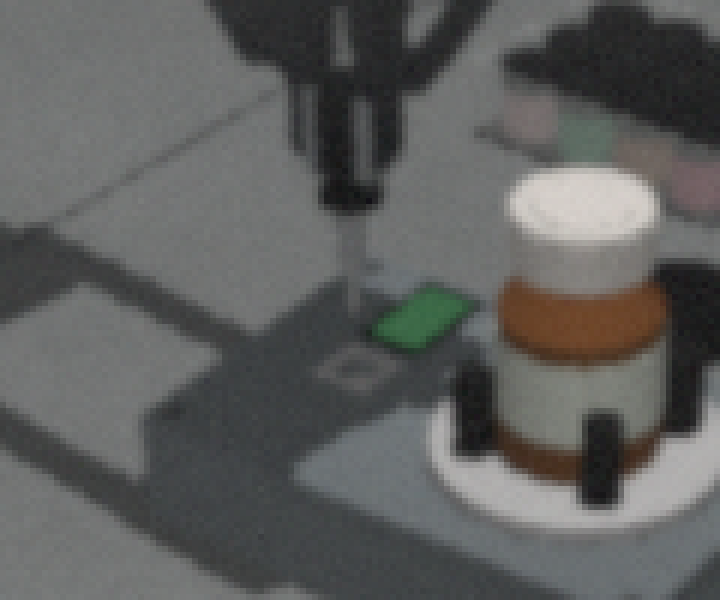

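The crop shows the tip at scene (249.5,213), straight above the bezel centre at (249.2,221.5), within about 2 mm once the scene camera's bias is taken off. I go down with the force watched.

move_arm([
  [[0, 0, 10, 0, 0, 0, -1], [0, 0, 10, 0, 0, 0, -1], [0, 0, 8, 0, 0, 0, -1], [0, 0, 4, 0, 0, 0, -1], [0, 0, 0, 0, 0, 0, -1]],
], force=60)

```text
time: 8.2
position: [537.4, -2.1, 134.0]
tcp_rot: [[-0.259, 0.966, -0.002], [0.966, 0.259, 0.0], [0.001, -0.002, -1.0]]
ft_force: [-0.6, -0.5, -0.2]
gripper_width: 13.0
grasp_force: 60.8
```

move_arm([
  [[0, 0, 1, 0, 0, 0, -1], [0, 0, 1, 0, 0, 0, -1], [0, 0, 1, 0, 0, 0, -1], [0, 0, 1, 0, 0, 0, -1], [0, 0, 0, 0, 0, 0, -1]],
])

```text
time: 8.7
position: [538.2, -2.2, 131.3]
tcp_rot: [[-0.259, 0.966, 0.0], [0.966, 0.259, 0.0], [-0.0, 0.0, -1.0]]
ft_force: [0.3, -1.1, -1.0]
gripper_width: 13.3
grasp_force: 60.8
```

move_arm([
  [[0, 0, 1, 0, 0, 0, -1], [0, 0, 1, 0, 0, 0, -1], [0, 0, 1, 0, 0, 0, -1], [0, 0, 0, 0, 0, 0, -1], [0, 0, 0, 0, 0, 0, -1]],
])

```text
time: 9.2
position: [538.4, -2.2, 128.6]
tcp_rot: [[-0.259, 0.966, 0.0], [0.966, 0.259, -0.0], [-0.0, 0.0, -1.0]]
ft_force: [-0.9, 0.8, 2.5]
gripper_width: 13.4
grasp_force: 61.5
```

move_arm([
  [[0, 0, 1, 0, 0, 0, -1], [0, 0, 1, 0, 0, 0, -1], [0, 0, 0, 0, 0, 0, -1], [0, 0, 0, 0, 0, 0, -1], [0, 0, 0, 0, 0, 0, -1]],
])

```text
time: 9.7
position: [538.3, -2.2, 126.5]
tcp_rot: [[-0.259, 0.966, 0.0], [0.966, 0.259, -0.0], [-0.0, 0.0, -1.0]]
ft_force: [0.2, 0.0, 4.1]
gripper_width: 13.2
grasp_force: 61.9
```

move_arm([
  [[0, 0, 1, 0, 0, 0, -1], [0, 0, 1, 0, 0, 0, -1], [0, 0, 0, 0, 0, 0, -1], [0, 0, 0, 0, 0, 0, -1], [0, 0, 0, 0, 0, 0, -1]],
])

```text
time: 10.2
position: [538.7, -2.2, 126.0]
tcp_rot: [[-0.259, 0.966, 0.001], [0.966, 0.259, -0.0], [-0.001, 0.001, -1.0]]
ft_force: [-5.4, -1.3, 15.5]
gripper_width: 13.2
grasp_force: 63.4
```

The push is stopped at 15.5 N after about 4 mm of spring travel, so the button is fully down. I hold it briefly, then lift.

move_arm([
  [[0, 0, 0.5, 0, 0, 0, -1], [0, 0, 0, 0, 0, 0, -1], [0, 0, 0, 0, 0, 0, -1], [0, 0, -2, 0, 0, 0, -1], [0, 0, -3, 0, 0, 0, -1]],
])

```text
time: 10.7
position: [538.3, -2.2, 129.0]
tcp_rot: [[-0.259, 0.966, 0.0], [0.966, 0.259, -0.0], [-0.0, 0.0, -1.0]]
ft_force: [0.2, -0.9, 1.5]
gripper_width: 13.0
grasp_force: 61.5
```

move_arm([
  [[0, 0, -10, 0, 0, 0, -1], [0, 0, -20, 0, 0, 0, -1], [0, 0, -20, 0, 0, 0, -1], [0, 0, -16, 0, 0, 0, -1], [0, 0, 0, 0, 0, 0, -1]],
])

```text
time: 11.2
position: [539.6, -2.3, 197.6]
tcp_rot: [[-0.259, 0.966, 0.004], [0.966, 0.259, -0.0], [-0.002, 0.004, -1.0]]
ft_force: [0.1, -0.3, -0.4]
gripper_width: 12.8
grasp_force: 61.1
```

move_arm([
  [[-28.4, -14.8, 0, 0, 0, 0, -1], [-28.4, -14.8, 0, 0, 0, 0, -1], [-28.4, -14.8, 0, 0, 0, 0, -1], [-28.4, -14.8, 0, 0, 0, 0, -1], [-28.4, -14.8, 0, 0, 0, 0, -1]],
])

```text
time: 11.7
position: [502.5, -159.4, 193.5]
tcp_rot: [[-0.259, 0.966, -0.002], [0.966, 0.259, 0.001], [0.001, -0.001, -1.0]]
ft_force: [0.6, 0.8, -1.6]
gripper_width: 13.1
grasp_force: 61.1
```

move_arm([
  [[-28.4, -14.8, 0, 0, 0, 0, -1], [-28.4, -14.8, 0, 0, 0, 0, -1], [-28.4, -14.8, 0, 0, 0, 0, -1], [-28.4, -14.8, 0, 0, 0, 0, -1], [-28.4, -14.8, 0, 0, 0, 0, -1]],
])

```text
time: 12.2
position: [467.8, -315.7, 193.4]
tcp_rot: [[-0.259, 0.966, -0.001], [0.966, 0.259, 0.001], [0.001, -0.001, -1.0]]
ft_force: [-0.1, -0.0, -1.2]
gripper_width: 12.9
grasp_force: 61.1
```

move_arm([
  [[0, 0, 10, 0, 0, 0, -1], [0, 0, 10, 0, 0, 0, -1], [0, 0, 10, 0, 0, 0, -1], [0, 0, 0, 0, 0, 0, -1], [0, 0, 0, 0, 0, 0, -1]],
])

```text
time: 12.7
position: [468.8, -313.7, 164.1]
tcp_rot: [[-0.26, 0.966, -0.001], [0.966, 0.26, 0.001], [0.001, -0.001, -1.0]]
ft_force: [0.2, 0.6, -0.2]
gripper_width: 12.7
grasp_force: 61.1
```

Run:
```python
from h import *
s=get_image("scene");st=state();p=np.array(st["position"]);print(p,np.array(st["tcp_rot"]).round(4).tolist())
P=cloud(s)[200:300,90:160].reshape(-1,3)
for a,b in((78,90),(90,100),(100,115),(122,135)):
    q=P[(abs(P[:,:2]-p[:2])<16).all(1)&(P[:,2]>a)&(P[:,2]<b)];print(a,len(q),q.mean(0).round(1) if len(q) else "")
q=P[(P[:,2]>52)&(P[:,2]<61)];print(cv2.minAreaRect(q[:,:2].astype(np.float32)))
```

```text
[ 469.12965259 -314.07385614  164.79620445] [[-0.2602, 0.9656, -0.0001], [0.9656, 0.2602, 0.0001], [0.0001, -0.0, -1.0]]
78 15 [ 468.2 -310.3   84. ]
90 12 [ 469.3 -310.9   95.8]
100 33 [ 469.8 -311.3  107. ]
122 68 [ 472.6 -313.6  131.5]
((467.6694030761719, -311.4714660644531), (72.03042602539062, 75.9017333984375), 76.66136169433594)
```

move_arm([
  [[-1.2, -0.3, 4, 0, 0, 0, -1], [0, 0, 8, 0, 0, 0, -1], [0, 0, 8, 0, 0, 0, -1], [0, 0, 8, 0, 0, 0, -1], [0, 0, 6, 0, 0, 0, -1]],
])

```text
time: 13.25
position: [468.4, -315.7, 129.5]
tcp_rot: [[-0.259, 0.966, -0.001], [0.966, 0.259, 0.001], [0.001, -0.001, -1.0]]
ft_force: [0.3, 0.4, -1.0]
gripper_width: 13.2
grasp_force: 61.1
```

move_arm([
  [[0, 0.4, 6, 0, 0, 0, -1], [0, 0, 6, 0, 0, 0, -1], [0, 0, 6, 0, 0, 0, -1], [0, 0, 6, 0, 0, 0, -1], [0, 0, 6, 0, 0, 0, -1]],
])

```text
time: 13.75
position: [469.3, -316.0, 100.4]
tcp_rot: [[-0.259, 0.966, 0.0], [0.966, 0.259, -0.0], [-0.0, 0.0, -1.0]]
ft_force: [0.3, -0.8, -0.1]
gripper_width: 13.1
grasp_force: 61.1
```

move_arm([
  [[0, 0, 3, 0, 0, 0, -1], [0, 0, 2, 0, 0, 0, -1], [0, 0, 1.5, 0, 0, 0, -1], [0, 0, 0, 0, 0, 0, -1], [0, 0, 0, 0, 0, 0, -1]],
], force=40)

```text
time: 14.25
position: [469.3, -316.1, 94.5]
tcp_rot: [[-0.259, 0.966, 0.0], [0.966, 0.259, -0.0], [-0.0, 0.0, -1.0]]
ft_force: [0.4, -0.3, -0.5]
gripper_width: 13.2
grasp_force: 61.1
```

move_arm([
  [[0, 0, 0.8, 0, 0, 0, -1], [0, 0, 0, 0, 0, 0, 0.5], [0, 0, 0, 0, 0, 0, 1], [0, 0, 0, 0, 0, 0, 1], [0, 0, 0, 0, 0, 0, 1]],
])

```text
time: 14.75
position: [469.3, -316.0, 93.6]
tcp_rot: [[-0.259, 0.966, 0.0], [0.966, 0.259, -0.0], [-0.0, 0.0, -1.0]]
ft_force: [-0.3, 1.2, -1.2]
gripper_width: 70.7
grasp_force: 0.0
```

move_arm([
  [[0, 0, 0, 0, 0, 0, 1], [0, 0, 0, 0, 0, 0, 1], [0, 0, -10, 0, 0, 0, 1], [0, 0, -25, 0, 0, 0, 1], [0, 0, -25, 0, 0, 0, 1]],
])

```text
time: 15.25
position: [468.8, -315.7, 154.3]
tcp_rot: [[-0.259, 0.966, -0.001], [0.966, 0.259, 0.001], [0.001, -0.001, -1.0]]
ft_force: [0.1, 0.1, 1.1]
gripper_width: 85.7
grasp_force: 0.0
```

move_arm([
  [[0, 0, -40, 0, 0, 0, 1], [0, 0, -40, 0, 0, 0, 1], [0, 0, -30, 0, 0, 0, 1], [0, 0, 0, 0, 0, 0, 1], [0, 0, 0, 0, 0, 0, 1]],
])

```text
time: 15.75
position: [469.6, -316.3, 265.1]
tcp_rot: [[-0.259, 0.966, 0.002], [0.966, 0.259, -0.002], [-0.002, 0.002, -1.0]]
ft_force: [-0.1, -0.3, -1.4]
gripper_width: 85.7
grasp_force: 0.0
```

Run:
```python
from h import *
t=get_image("top");s=get_image("scene");st=state();print(st["position"],st["gripper_width"],st["time"])
for d,(x0,y0,x1,y1) in((t,(415,255,445,285)),(s,(105,240,142,285))):
    p=cloud(d)[y0:y1,x0:x1].reshape(-1,3)
    for lo,hi in((104,115),(70,104),(58,66)):
        q=p[(p[:,2]>lo)&(p[:,2]<hi)];print(lo,len(q),q.mean(0).round(1) if len(q) else "")
cv2.imwrite("pics/g.png",cv2.resize(s["image"][200:320,70:230],None,fx=4,fy=4,interpolation=3))
```

```text
[ 468.70112746 -315.57767259  262.39995668] 85.39841283610366 15.85
104 52 [ 469.  -315.   108.7]
70 39 [ 469.1 -310.    88.1]
58 74 [ 469.8 -315.3   59.6]
104 61 [ 469.6 -313.4  109.1]
70 135 [ 471.4 -314.6   86.7]
58 185 [ 468.2 -313.4   59.9]
```

View pics/g.png

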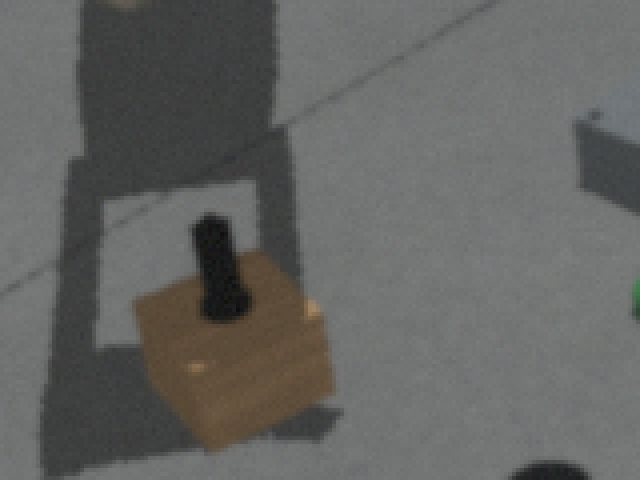

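The picture shows the stylus standing upright in the stand, collar at crop (226,303), and its top measures 108.7 mm as it did before. On to the cap.

move_arm([
  [[26, 25, 0, 0, 0, 0, 1], [26, 25, 0, 0, 0, 0, 1], [26, 25, 0, 0, 0, 0, 1], [26, 25, 0, 0, 0, 0, 1], [26, 25, 0, 0, 0, 0, 1]],
])

```text
time: 16.35
position: [555.9, -156.4, 261.5]
tcp_rot: [[-0.259, 0.966, -0.003], [0.966, 0.259, 0.001], [0.002, -0.003, -1.0]]
ft_force: [0.3, 0.5, -0.4]
gripper_width: 85.5
grasp_force: 0.0
```

move_arm([
  [[26, 25, 0, 0, 0, 0, 1], [26, 25, 0, 0, 0, 0, 1], [26, 25, 0, 0, 0, 0, 1], [26, 25, 0, 0, 0, 0, 1], [26, 25, 0, 0, 0, 0, 1]],
])

```text
time: 16.85
position: [643.0, 1.4, 261.3]
tcp_rot: [[-0.259, 0.966, -0.003], [0.966, 0.259, 0.0], [0.001, -0.003, -1.0]]
ft_force: [0.7, 0.4, 0.7]
gripper_width: 85.4
grasp_force: 0.0
```

move_arm([
  [[0, 0, 10, 0, 0, 0, 1], [0, 0, 10, 0, 0, 0, 1], [0, 0, 10, 0, 0, 0, 1], [0, 0, 0, 0, 0, 0, 1], [0, 0, 0, 0, 0, 0, 1]],
])

```text
time: 17.35
position: [642.7, -1.1, 232.8]
tcp_rot: [[-0.258, 0.966, -0.001], [0.966, 0.258, -0.0], [0.0, -0.001, -1.0]]
ft_force: [0.5, 1.0, 0.5]
gripper_width: 85.5
grasp_force: 0.0
```

Run:
```python
from h import *
for i in range(2):
    get_image("scene"); st=state();print(st["position"],np.array(st["tcp_rot"]).round(4).tolist(),st["qpos"],st["ft_force"])
```

```text
[643.11037144  -0.98777052 233.63474987] [[-0.2578, 0.9662, -0.0], [0.9662, 0.2578, -0.0], [-0.0, -0.0001, -1.0]] [-8.12062992e-02  2.56477793e-01  1.38712404e+00 -5.09946792e-05
  1.49803031e+00 -3.41959705e-01] [1.32346485 0.44146909 0.4146981 ]
[643.39911797  -0.87948762 234.14649124] [[-0.258, 0.9661, 0.0008], [0.9661, 0.258, -0.0001], [-0.0003, 0.0008, -1.0]] [-8.10034851e-02  2.56200772e-01  1.38651394e+00 -4.72400347e-05
  1.49803952e+00 -3.41951329e-01] [-0.02081052 -0.57202918  0.213065  ]
```

move_arm([
  [[1.4, 0, 16, 0, 0, 0, 1], [0, 0, 20, 0, 0, 0, 1], [0, 0, 20, 0, 0, 0, 1], [0, 0, 12, 0, 0, 0, 1], [0, 0, 8, 0, 0, 0, 1]],
])

```text
time: 17.95
position: [642.2, 1.3, 155.6]
tcp_rot: [[-0.259, 0.966, -0.002], [0.966, 0.259, 0.0], [0.001, -0.002, -1.0]]
ft_force: [-0.7, -0.1, 0.2]
gripper_width: 85.5
grasp_force: 0.0
```

move_arm([
  [[0, 0, 0, 0, 0, 0, 1], [0, 0, 0, 0, 0, 0, -1], [0, 0, 0, 0, 0, 0, -1], [0, 0, 0, 0, 0, 0, -1], [0, 0, 0, 0, 0, 0, -1]],
], force=40)

```text
time: 18.45
position: [643.8, 1.2, 159.1]
tcp_rot: [[-0.259, 0.966, 0.002], [0.966, 0.259, -0.0], [-0.001, 0.002, -1.0]]
ft_force: [-1.2, 0.6, 4.5]
gripper_width: 53.1
grasp_force: 41.8
```

move_arm([
  [[0, 0, 0, 0, 0, 0, -1], [0, 0, 0, 0, 0, 0, -1], [0, 0, 0, 0, 0, 0, -1], [0, 0, 0, 0, 0, 0, -1], [0, 0, 0, 0, 0, 0, -1]],
], force=70)

```text
time: 18.95
position: [643.8, 1.2, 158.8]
tcp_rot: [[-0.259, 0.966, 0.002], [0.966, 0.259, -0.0], [-0.001, 0.002, -1.0]]
ft_force: [-0.6, 0.0, 5.4]
gripper_width: 52.8
grasp_force: 72.0
```

move_arm([
  [[0, 0, 1.2, 0, 0, 0, -1], [0, 0, 1.2, 0, 0, 0, -1], [0, 0, 1.2, 0, 0, 0, -1], [0, 0, 1.2, 0, 0, 0, -1], [0, 0, 0, 0, 0, 0, -1]],
])

```text
time: 19.45
position: [643.8, 1.2, 154.4]
tcp_rot: [[-0.259, 0.966, 0.002], [0.966, 0.259, -0.0], [-0.001, 0.002, -1.0]]
ft_force: [-2.3, -0.5, 9.6]
gripper_width: 52.8
grasp_force: 72.5
```

move_arm([
  [[0, 0, 1, 0, 0, 0, -1], [0, 0, 1, 0, 0, 0, -1], [0, 0, 0, 0, 0, 0, -1], [0, 0, 0, 0, 0, 0, -1], [0, 0, 0, 0, 0, 0, -1]],
])

```text
time: 19.95
position: [643.8, 1.2, 152.9]
tcp_rot: [[-0.259, 0.966, 0.003], [0.966, 0.259, -0.0], [-0.001, 0.002, -1.0]]
ft_force: [-3.2, 0.3, 11.5]
gripper_width: 52.4
grasp_force: 72.8
```

Force is 11.5 N, so the cap is down about 6 mm. I twist 60° counter-clockwise, which is negative about tool z.

move_arm([
  [[0, 0, 0, 0, 0, -0.1, -1], [0, 0, 0, 0, 0, -0.1, -1], [0, 0, 0, 0, 0, -0.1, -1], [0, 0, 0, 0, 0, -0.1, -1], [0, 0, 0, 0, 0, -0.1, -1]],
])

```text
time: 20.45
position: [644.6, 1.3, 153.3]
tcp_rot: [[-0.693, 0.721, 0.004], [0.721, 0.693, -0.0], [-0.003, 0.003, -1.0]]
ft_force: [0.4, 0.6, 10.5]
gripper_width: 52.4
grasp_force: 72.7
```

move_arm([
  [[0, 0, 0.4, 0, 0, -0.11, -1], [0, 0, 0, 0, 0, -0.11, -1], [0, 0, 0, 0, 0, -0.11, -1], [0, 0, 0, 0, 0, -0.11, -1], [0, 0, 0, 0, 0, -0.11, -1]],
])

```text
time: 20.95
position: [644.7, 1.3, 153.0]
tcp_rot: [[-0.968, 0.251, 0.005], [0.251, 0.968, -0.0], [-0.005, 0.001, -1.0]]
ft_force: [-0.1, -0.0, 10.1]
gripper_width: 52.6
grasp_force: 72.6
```

Run:
```python
from h import *
st=state();R=np.array(st["tcp_rot"]);print(st["position"],np.degrees(np.arctan2(R[1,1],R[0,1])),st["ft_force"],st["wrist_torque"],st["gripper_width"],st["time"])
```

```text
[644.68723831   1.29070887 153.00419721] 75.43425411605267 [-0.08003528 -0.03025817 10.13788677] [ 0.01332255  0.09112626 -0.04232363] 52.57688796141101 20.95
```

move_arm([
  [[0, 0, -3, 0, 0, 0, -1], [0, 0, -3, 0, 0, 0, -1], [0, 0, -3, 0, 0, 0, -1], [0, 0, -2, 0, 0, 0, -1], [0, 0, 0, 0, 0, 0, -1]],
])

```text
time: 21.45
position: [643.0, 1.3, 161.3]
tcp_rot: [[-0.967, 0.256, 0.0], [0.256, 0.967, 0.0], [-0.0, 0.0, -1.0]]
ft_force: [2.7, 0.5, 0.9]
gripper_width: 52.2
grasp_force: 73.6
```

move_arm([
  [[0, 0, -5, 0, 0, 0, -1], [0, 0, -10, 0, 0, 0, -1], [0, 0, -20, 0, 0, 0, -1], [0, 0, -25, 0, 0, 0, -1], [0, 0, -21, 0, 0, 0, -1]],
])

```text
time: 21.95
position: [642.6, 1.2, 243.1]
tcp_rot: [[-0.967, 0.256, -0.001], [0.256, 0.967, -0.0], [0.001, -0.0, -1.0]]
ft_force: [-0.0, 0.1, -0.4]
gripper_width: 52.3
grasp_force: 74.8
```

move_arm([
  [[0, 0, 0, 0, 0, 0, -1], [0, 0, 0, 0, 0, 0, -1], [0, 0, 0, 0, 0, 0, -1], [0, 0, 0, 0, 0, 0, -1], [0, 0, 0, 0, 0, 0, -1]],
])

```text
time: 22.45
position: [642.4, 1.3, 240.9]
tcp_rot: [[-0.967, 0.256, -0.002], [0.256, 0.967, 0.0], [0.002, -0.0, -1.0]]
ft_force: [-1.4, -0.3, -1.1]
gripper_width: 52.6
grasp_force: 74.8
```

Run:
```python
from h import *
s=get_image("scene");st=state();print(st["position"],np.array(st["tcp_rot"]).round(4).tolist(),st["gripper_width"])
P=cloud(s)[100:260,240:340];im=s["image"][100:260,240:340]
k=(im.min(2)>110)&(P[...,2]>190)&(P[...,2]<270)&(abs(P[...,0]-643)<40)&(abs(P[...,1])<40);q=P[k];print(k.sum(),q.min(0),q.max(0),q.mean(0))
cv2.imwrite("pics/i.png",cv2.resize(s["image"][120:280,180:390],None,fx=3.5,fy=3.5,interpolation=3))
```

```text
[642.52000951   1.24992458 241.23107886] [[-0.9667, 0.256, -0.0017], [0.256, 0.9667, 0.0001], [0.0017, -0.0003, -1.0]] 52.32893070706039
155 [629.34018586 -24.71007741 222.44905263] [667.29401675  28.39563708 247.16071388] [656.77453979 -14.24960856 235.91470389]
```

View pics/i.png

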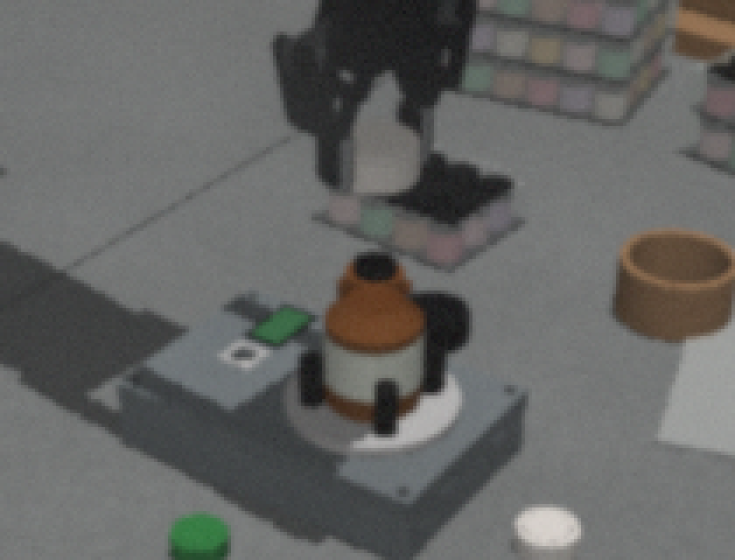

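The cap hangs upright at crop (385,160), straight above the open mouth at (377,265), with its rim measured at about 222 mm, which is 7 cm over the mouth. I hand in.

```bash
python3 -c "
from cell import *
print(sign_off())"
```

```text
the job is handed in; nothing more can be done
None
```

The job is handed in at about 22.5 s on the robot clock: zero button pushed fully down, stylus back upright in its stand, and the cap twisted off and held upright about 7 cm above the bottle's mouth; the judge's verdict was not shown.

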